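# Change the sanding sleeves and aim the hood

## Task

Change the sleeves on the sanding station: take the worn ones off the drums and put them in the scrap bin, and push every new sleeve standing on the bench fully home onto a drum that it fits closely, one to a drum. When all that is done, push the lock plunger down through its full stroke and let it come back up. Leave the suction hood pointing straight over the middle between the drums with its mouth dipped 30 degrees below level, and the other things on the bench where they are.

Things in the scene. Friction and masses are not known exactly. Their poses are not given: they have to be found in the camera images.
- station: Fixed sanding station: grey deck 40 mm high with two large and two small black drums, a lock plunger and a suction hood. Origin on the bench, midway between the drums; +y towards the hood, -x towards the plunger. Deck: x -165 to 80, y -95 to 280 mm; large drums at (50, 50), (-50, -50), small (50, -50), (-50, 50), plunger (-135, 0), suction pipe (0, 240).
- big_drum_1 (a point): Foot of a large drum: upright black cylinder, diameter 46 mm, rising 42 mm above the deck, its last 8 mm tapering by 6 mm in radius. The point is on the drum's axis at deck level (40 mm above the bench).
- big_drum_2 (a point): Foot of a large drum: upright black cylinder, diameter 46 mm, rising 42 mm above the deck, its last 8 mm tapering by 6 mm in radius. The point is on the drum's axis at deck level (40 mm above the bench).
- small_drum_1 (a point): Foot of a small drum: upright black cylinder, diameter 34 mm, rising 42 mm above the deck, its last 8 mm tapering by 6 mm in radius. The point is on the drum's axis at deck level (40 mm above the bench).
- small_drum_2 (a point): Foot of a small drum: upright black cylinder, diameter 34 mm, rising 42 mm above the deck, its last 8 mm tapering by 6 mm in radius. The point is on the drum's axis at deck level (40 mm above the bench).
- new_big_1: New sanding sleeve: brown rigid tube open at both ends, outer diameter 62 mm, bore 50 mm, 60 mm long, under 150 g. Origin at the centre of its underside, z along the tube. May be absent. Starts upright on the bench. Goes over a large drum with 2 mm clearance all round; home, its underside is at deck level and its top 18 mm above the drum's.
- new_big_2: New sanding sleeve: brown rigid tube open at both ends, outer diameter 62 mm, bore 50 mm, 60 mm long, under 150 g. Origin at the centre of its underside, z along the tube. May be absent. Starts upright on the bench. Goes over a large drum with 2 mm clearance all round; home, its underside is at deck level and its top 18 mm above the drum's.
- new_small_1: New sanding sleeve: brown rigid tube open at both ends, outer diameter 52 mm, bore 38 mm, 60 mm long, under 150 g. Origin at the centre of its underside, z along the tube. May be absent. Starts upright on the bench. Goes over a small drum with 2 mm clearance all round; home, its underside is at deck level and its top 18 mm above the drum's.
- new_small_2: New sanding sleeve: brown rigid tube open at both ends, outer diameter 52 mm, bore 38 mm, 60 mm long, under 150 g. Origin at the centre of its underside, z along the tube. May be absent. Starts upright on the bench. Goes over a small drum with 2 mm clearance all round; home, its underside is at deck level and its top 18 mm above the drum's.
- worn_big_1: Worn sanding sleeve: brown rigid tube open at both ends, outer diameter 62 mm, bore 50 mm, 60 mm long, under 150 g. Origin at the centre of its underside, z along the tube. May be absent. Starts seated on big_drum_1, its underside at deck level; loose, lifts straight off.
- worn_big_2: Worn sanding sleeve: brown rigid tube open at both ends, outer diameter 62 mm, bore 50 mm, 60 mm long, under 150 g. Origin at the centre of its underside, z along the tube. May be absent. Starts seated on big_drum_2, its underside at deck level; loose, lifts straight off.
- worn_small_1: Worn sanding sleeve: brown rigid tube open at both ends, outer diameter 52 mm, bore 38 mm, 60 mm long, under 150 g. Origin at the centre of its underside, z along the tube. May be absent. Starts seated on small_drum_1, its underside at deck level; loose, lifts straight off.
- worn_small_2: Worn sanding sleeve: brown rigid tube open at both ends, outer diameter 52 mm, bore 38 mm, 60 mm long, under 150 g. Origin at the centre of its underside, z along the tube. May be absent. Starts seated on small_drum_2, its underside at deck level; loose, lifts straight off.
- scrap_bin: Open cardboard bin for worn sleeves, 190 (x) x 170 (y) mm, walls 50 mm high and 5 mm thick, floor 5 mm thick; fixed. Origin at the centre of its underside, on the bench.
- plunger (a joint): Sprung lock plunger of the station: travel in m, 0 released, 0.020 fully down. Spring about 2.5 N at rest, 10.5 N at full stroke; comes back up by itself.
- plunger_top (a point): Centre of the top of the plunger's black mushroom cap (diameter 44 mm), 96 mm above the bench when released; it is pushed straight down.
- hood_swivel (a joint): Swivel of the suction hood about the vertical pipe, rad. 0: the mouth points straight along the station's -y, over the middle between the drums (white marks on pipe and swivel in line); positive swings the mouth towards the station's -x (clockwise from above). Range -0.4 to 1.5; stiff (about 0.2 N m), stays where it is left.
- hood_tilt (a joint): Tilt of the suction hood, rad. 0: level; positive dips the mouth, 0.524 is 30 degrees down. Range -0.4 to 0.9; stiff (about 0.25 N m), stays where it is left.
- hood_pivot (a point): Point where the hood's tilt axis crosses the swivel axis, 190 mm above the bench; it does not move when the hood is adjusted. The hood is a grey flared nozzle reaching 105 mm from here, its mouth 80 mm in diameter.
- hood_knob (a point): Centre of the black ball knob (diameter 28 mm) on a stalk on top of the hood, by which the hood is swivelled and tilted: in the hood's frame it stands 75 mm forward (towards the mouth) of the pivot and 70 mm above the hood's axis, about 35 mm clear of the nozzle's skin; it moves with the hood.
- glue_bottle: White glue bottle, diameter 54 mm, 150 mm high, standing; origin at the centre of its underside. Bystander.
- wax_jar: Amber jar, diameter 60 mm, 60 mm high; origin at the centre of its underside. Bystander.
- sanding_block: Cork sanding block 90 x 55 x 30 mm; origin at the centre of its underside. Bystander.
Mind the look-alikes: they are no part of the job. Leave any green or yellow look-alike of the worn_big_2 alone.

How it is judged:
On the way, in this order (a step that is already met when the one before it is completed fails the run):
1. every worn sleeve is in the scrap bin and every new one fully home on a drum of its size (((horizontal distance between new_big_1 and big_drum_1 below 0.005 m and z of new_big_1 in the frame of big_drum_1 between -0.004 and 0.004 m) or (horizontal distance between new_big_1 and big_drum_2 below 0.005 m and z of new_big_1 in the frame of big_drum_2 between -0.004 and 0.004 m)) and angle between each of new_big_1, new_big_2, new_small_1, new_small_2's own z axis and vertical below 0.1 rad and ((horizontal distance between new_big_2 and big_drum_1 below 0.005 m and z of new_big_2 in the frame of big_drum_1 between -0.004 and 0.004 m) or (horizontal distance between new_big_2 and big_drum_2 below 0.005 m and z of new_big_2 in the frame of big_drum_2 between -0.004 and 0.004 m)) and ((horizontal distance between new_small_1 and small_drum_1 below 0.005 m and z of new_small_1 in the frame of small_drum_1 between -0.004 and 0.004 m) or (horizontal distance between new_small_1 and small_drum_2 below 0.005 m and z of new_small_1 in the frame of small_drum_2 between -0.004 and 0.004 m)) and ((horizontal distance between new_small_2 and small_drum_1 below 0.005 m and z of new_small_2 in the frame of small_drum_1 between -0.004 and 0.004 m) or (horizontal distance between new_small_2 and small_drum_2 below 0.005 m and z of new_small_2 in the frame of small_drum_2 between -0.004 and 0.004 m)) and x of worn_big_1 in the frame of scrap_bin between -0.095 and 0.095 m and y of worn_big_1 in the frame of scrap_bin between -0.085 and 0.085 m and z of each of worn_big_1, worn_big_2, worn_small_1, worn_small_2 in the frame of scrap_bin below 0.085 m and x of worn_big_2 in the frame of scrap_bin between -0.095 and 0.095 m and y of worn_big_2 in the frame of scrap_bin between -0.085 and 0.085 m and x of worn_small_1 in the frame of scrap_bin between -0.095 and 0.095 m and y of worn_small_1 in the frame of scrap_bin between -0.085 and 0.085 m and x of worn_small_2 in the frame of scrap_bin between -0.095 and 0.095 m and y of worn_small_2 in the frame of scrap_bin between -0.085 and 0.085 m), for 0.2 s.
2. then the lock plunger is pushed through its full stroke (at least 17 of 20 mm) (value of joint plunger above 0.017 m), for 0.1 s.
At the end, for the whole second after the job is handed in: Every worn sleeve rests in the scrap bin; every new one stands upright on a drum of its size, within 5 mm of its axis and 4 mm of the deck, at rest; the plunger is back up (within 4 mm); hood swivel within 0.1 rad of straight ahead and tilt within 0.1 rad of 0.524 rad (30 degrees) down (all of step 1 and value of joint plunger below 0.004 m and value of joint hood_swivel between -0.1 and 0.1 rad and value of joint hood_tilt between 0.424 and 0.624 rad and linear speed of each of new_big_1, new_big_2, new_small_1, new_small_2, worn_big_1, worn_big_2, worn_small_1, worn_small_2 below 0.02 m/s); the robot touches nothing.
It fails at once if the glue bottle is moved more than 3 cm (distance of glue_bottle from where it was at the start of the episode above 0.03 m).
It fails at once if the wax jar is moved more than 3 cm (distance of wax_jar from where it was at the start of the episode above 0.03 m).
It fails at once if the sanding block is moved more than 3 cm (distance of sanding_block from where it was at the start of the episode above 0.03 m).
Of new_big_1, new_big_2, new_small_1, new_small_2 only 3 to 4 are there at a start; the rules pass over those that are not, and their reading is None.
Of worn_big_1, worn_big_2, worn_small_1, worn_small_2 only 2 to 2 are there at a start; the rules pass over those that are not, and their reading is None.
At some moment in a run one of new_big_1, new_big_2, new_small_1, new_small_2 may be knocked a few centimetres aside while the robot is not near it.
It also fails if it takes over 184 s, if anything falls off the work surface, if the arm or the gripper's body presses on something with over 40 N, if the wrist force passes 120 N, or if a joint passes its speed limit or range.

## Robot

A 6-joint arm with a two-finger parallel gripper is mounted at the origin on the work surface. World frame = base frame: x ahead of the robot, y to its left, z up, the work surface at z = 0. Lengths are in m, angles in rad, forces in N, time in s.
With the tool pointing down it reaches from about 0.375 to 0.9 m from the base axis. Payload 3.1 kg.
Tool frame: the origin (TCP) lies at the very end of the fingers, on their centre line; the grasp point (between the pads) lies 19 mm behind it; z points along the fingers, y is the line along which they close (so a half turn about z gives the same grasp; the last joint's range is limited). The gripper opens to 85 mm and grips with 20 to 120 N. Pads are 22 mm wide; open, the fingers measure 114 mm over their backs; the gripper's body (76 mm by 85 mm) begins 54 mm behind the grasp point. The pads swing forward as they close: fully open they stand 13 mm farther back than shut.
Start: joints at [0.999, 0.527, 1.433, -0, 1.181, -0.178], TCP at [0.24, 0.577, 0.231] pointing down, gripper open.
Joint ranges: [-3.08, 3.08], [-0.75, 2.2], [0.22, 2.44], [-1.43, 4.57], [0, 2.65], [-2.85, 2.85]. Speed limits (rad/s): [2.79, 2.79, 3.14, 3.14, 3.14, 3.14].

## Interface

Orientations are given as a unit quaternion [x, y, z, w].
In Python, from station import telemetry, snapshot, ticket gives the robot as it stands.
- The arm moves only by the tool move_arm, never from a script. Its argument "commands" is text: rows parted by semicolons, each of 7 numbers parted by spaces: the shift along the tool's x, y, z in mm, then the turn, a rotation vector about the tool's x, y, z in degrees, then the opening, from -1 (shut) to 1 (fully open). A call has exactly 5 rows; each row is the pose to reach, as a shift and turn from the pose commanded when the call began, along the tool's axes at that moment; what a row does not reach only later rows make up. A row lasts 1/8 s, in which the tool goes at most 62.5 mm and 10.7 degrees, less where a joint would pass 70% of its speed; a pose out of reach is approached as far as the arm can. A call with a gripper value outside its range is refused whole. The fingers move at their own pace and stop on an object; "grip_force" is the grip in N (left out, the last holds). Time passes only in rows, so rows that repeat a pose let the fingers close, or fill a call up. It gives the time, the measured TCP pose, the force, the opening and the grip force at its end, in the units of the state.
- telemetry.sense(): the state, without advancing time (a new reading comes with each control period).
- snapshot(name): name is "scene" or "top" or "wrist"; returns a dict with "image" (384x512x3 uint8, red, green, blue), "fx", "fy", "cx", "cy" (pixels), "pose" (4x4, takes a point from camera to world coordinates). Camera axes: x right, y down, z forward; pixel columns grow to the right and rows downward; lengths in m; the calibration is good to about 2 mm. A picture is of the moment at which its call begins. There is no depth.
- ticket.sign_off(): hands the job in; it is judged then, once.
The state is a dict: "t": time; "q": joint angles; "qd": joint speeds; "tau": joint torques, N m; "tcp_pos": TCP position; "tool_rot": TCP orientation; "force": force on the tool from outside, world axes, zero at the start; "ft_torque": the same for the moment, N m; "finger_gap": opening from 0.0 (shut) to 1.0 (fully open); "gripper_force": force on a finger pad.
Only numpy, scipy, OpenCV 4.12 (cv2) and the standard library are available. Lean on these libraries where they do the work, as an engineer would, in place of code of your own. Each camera call takes 0.05 s, during which the arm holds its last target. There are 200 camera calls.

## Working session

There is one attempt and no reset: what is moved stays moved. The work goes in short steps, Python scripts to look and compute and a tool call to move; the robot and the scene stay as the last step left them, time stands still between calls to the robot, and variables do not carry over. Pictures are saved under pics/ and viewed, at most 14 in all, crops included, and the job is handed in when it is done.

Besides the shell and the picture viewer there is one more tool, called after "Emit:" in YAML: its name, and indented under it one key for each argument. move_arm: Moves the arm, as the interface text tells. Its arguments: {"type":"object","properties":{"commands":{"type":"string"},"grip_force":{"type":"number"}},"required":["commands"]}

```bash
ls; mkdir -p pics
python3 - <<'E'
from station import telemetry, snapshot
import cv2,numpy as np
s=telemetry.sense();print({k:np.round(v,3) for k,v in s.items()})
for n in("scene","top"):
    d=snapshot(n);cv2.imwrite(f"pics/{n}0.png",d["image"][...,::-1]);print(n,d["fx"],d["cx"],d["cy"],np.round(d["pose"],3).tolist())
E
```

```text
pics
{'t': np.float64(0.0), 'q': array([ 0.998,  0.528,  1.434, -0.   ,  1.181, -0.179]), 'qd': array([-0.001,  0.   , -0.001,  0.001, -0.001,  0.001]), 'tau': array([-2.0000e-03, -4.4235e+01, -1.7802e+01, -0.0000e+00,  8.0000e-03,
       -0.0000e+00]), 'tcp_pos': array([0.239, 0.577, 0.23 ]), 'tool_rot': array([ 0.196,  0.981, -0.001, -0.   ]), 'force': array([-0.254, -0.605,  0.73 ]), 'ft_torque': array([ 0.063, -0.02 , -0.035]), 'gripper_force': np.float64(0.0), 'finger_gap': np.float64(0.998)}
scene 421.3598314843699 260.3305234987883 193.76334716351744 [[-0.885, 0.256, -0.388, 1.026], [0.465, 0.518, -0.718, 0.821], [0.017, -0.816, -0.578, 0.853], [0.0, 0.0, 0.0, 1.0]]
top 488.46793317881014 247.42307589126293 194.32689942368827 [[0.004, -0.985, 0.174, 0.264], [-1.0, -0.007, -0.015, -0.022], [0.016, -0.174, -0.985, 1.946], [0.0, 0.0, 0.0, 1.0]]
```

View pics/top0.png

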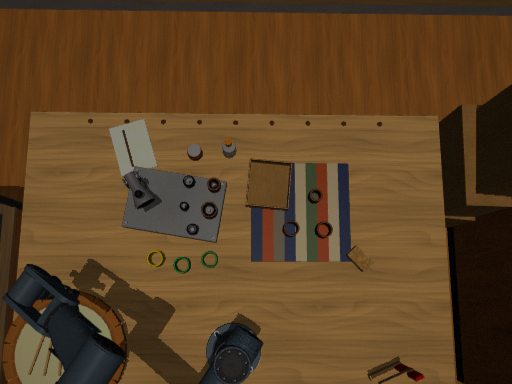

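View pics/scene0.png

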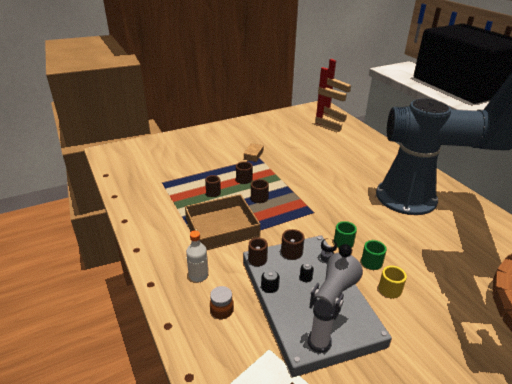

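```bash
cat > h.py <<'E'
from station import telemetry, snapshot
import cv2,numpy as np
from scipy.spatial.transform import Rotation as R
def cast(d,uv,z):
    uv=np.atleast_2d(uv).astype(float)
    r=np.c_[(uv[:,0]-d["cx"])/d["fx"],(uv[:,1]-d["cy"])/d["fy"],np.ones(len(uv))]@d["pose"][:3,:3].T
    o=d["pose"][:3,3]; return (o+r*((z-o[2])/r[:,2])[:,None])
def proj(d,p):
    p=(np.atleast_2d(p)-d["pose"][:3,3])@d["pose"][:3,:3]
    return np.c_[p[:,0]/p[:,2]*d["fx"]+d["cx"],p[:,1]/p[:,2]*d["fy"]+d["cy"]]
def go(p,yaw=None,T=None):
    """shift (mm) & turn (deg) in tool axes to TCP p, tool down with tool y at world angle yaw (deg)"""
    s=telemetry.sense(); Q=R.from_quat(s["tool_rot"]) ; 
    sh=Q.inv().apply(np.array(p)-s["tcp_pos"])*1e3
    if yaw is None: rv=np.zeros(3)
    else:
        best=None
        for a in (yaw,yaw+180):
            c,n=np.cos(np.radians(a)),np.sin(np.radians(a))
            M=np.array([[-n*-1*-1,c,0],[c,n,0],[0,0,-1]]); 
            if np.linalg.det(M)<0: M[:,0]*=-1
            v=(Q.inv()*R.from_matrix(M)).as_rotvec(degrees=True)
            if best is None or np.linalg.norm(v)<np.linalg.norm(best): best=v
        rv=best
    print("go",np.round(sh,1),np.round(rv,1))
E
python3 - <<'E'
from h import *
d=snapshot("top")
for n,u,z in [("bd1",(189,181),.082),("ws1",(214,185),.1),("wb2",(209,210),.1),("sd2",(184,206),.082),("pl",(193,229),.096),("A",(314,196),.06),("B",(290,229),.06),("C",(323,230),.06),("bin",(269,184),.05),("block",(359,257),.03),("jar",(194,151),.06),("bot",(229,148),.12),("g",(209,260),.06),("g2",(182,265),.06)]:
    print(n,np.round(cast(d,u,z)[0],3))
im=d["image"][...,::-1]
a=cv2.resize(im[160:260,115:235],None,fx=5,fy=5,interpolation=cv2.INTER_CUBIC)
b=cv2.resize(im[155:275,240:375],None,fx=4,fy=4,interpolation=cv2.INTER_CUBIC)
cv2.imwrite("pics/a.png",cv2.convertScaleAbs(a,alpha=1.8))
cv2.imwrite("pics/b.png",cv2.convertScaleAbs(b,alpha=1.8))
E
```

```text
bd1 [0.645 0.177 0.082]
ws1 [0.626 0.079 0.1  ]
wb2 [0.529 0.096 0.1  ]
sd2 [0.546 0.194 0.082]
pl [0.456 0.156 0.096]
A [ 0.593 -0.312  0.06 ]
B [ 0.462 -0.216  0.06 ]
C [ 0.459 -0.345  0.06 ]
bin [ 0.641 -0.136  0.05 ]
block [ 0.357 -0.488  0.03 ]
jar [0.771 0.163 0.06 ]
bot [0.768 0.022 0.12 ]
g [0.341 0.095 0.06 ]
g2 [0.322 0.198 0.06 ]
```

View pics/a.png

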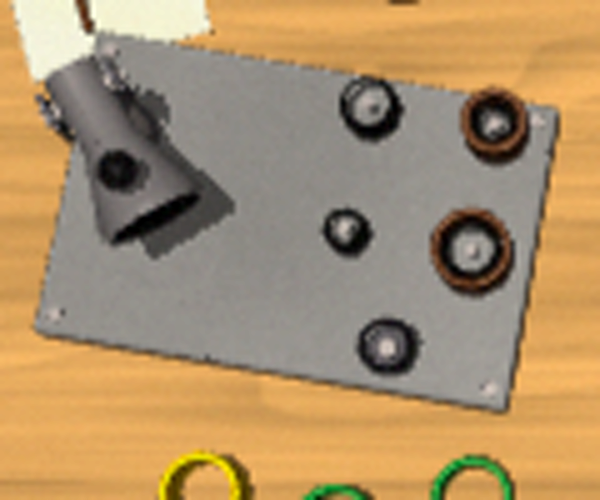

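View pics/b.png

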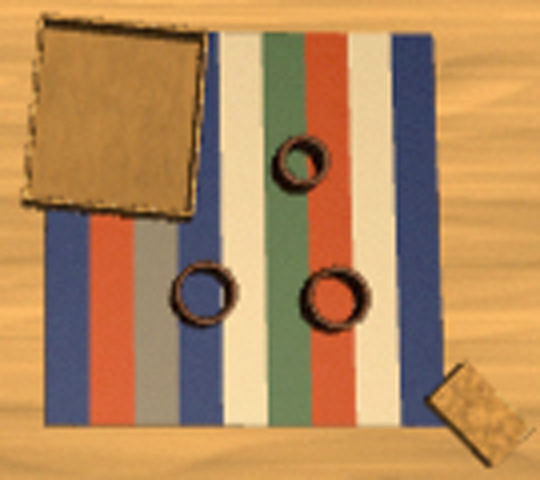

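```bash
cat > m.py <<'E'
from h import *
d=snapshot("top")
f=lambda x,y,s,o:((x+.5)/s-.5+o[0],(y+.5)/s-.5+o[1])
L=[((95,32),.04,(80,280)),((558,105),.04,(80,-95)),((507,410),.04,(-165,-95)),((35,333),.04,(-165,280)),((388,345),.096,(-135,0)),((371,104),.082,(50,50)),((347,231),.082,(-50,50)),((495,124),.1,(50,-50)),((472,250),.1,(-50,-50))]
W=np.array([cast(d,f(*p,5,(115,160)),z)[0,:2] for p,z,_ in L]); S=np.array([s for *_,s in L])/1e3
a,b=S-S.mean(0),W-W.mean(0)
th=np.arctan2((a[:,0]*b[:,1]-a[:,1]*b[:,0]).sum(),(a*b).sum())
M=np.array([[np.cos(th),-np.sin(th)],[np.sin(th),np.cos(th)]]);t=W.mean(0)-M@S.mean(0)
print("station",t,np.degrees(th)); print(np.round((W-(S@M.T+t))*1e3,1))
P=lambda *s:np.round(M@np.array(s)/1e3+t,4)
for n,s in dict(bd1=(50,50),bd2=(-50,-50),sd1=(50,-50),sd2=(-50,50),pl=(-135,0),pivot=(0,240)).items(): print(n,P(*s))
for n,p in dict(A=(301,160),B=(206,291),C=(336,296)).items(): print(n,cast(d,f(*p,4,(240,155)),.06)[0])
print([np.round(cast(d,f(*p,4,(240,155)),.05)[0,:2],3) for p in [(44,17),(207,37),(191,217),(25,203)]])
print("knob",cast(d,f(121,170,5,(115,160)),.26))
E
python3 m.py; python3 -c "
from h import *
d=snapshot('wrist');print(d['fx'],np.round(d['pose'],3).tolist(),telemetry.sense()['tcp_pos'])"
```

```text
station [0.58963833 0.13795434] -8.964642459679965
[[ 0.2  1.5]
 [ 2.   2.2]
 [ 1.5  0.8]
 [ 1.  -0.8]
 [ 1.4 -0.2]
 [ 0.1 -1.7]
 [-1.  -1.3]
 [-3.  -0.4]
 [-2.2 -0.1]]
bd1 [0.6468 0.1796]
bd2 [0.5325 0.0964]
sd1 [0.6312 0.0808]
sd2 [0.548  0.1951]
pl [0.4563 0.159 ]
pivot [0.627 0.375]
A [ 0.59823281 -0.31564079  0.06      ]
B [ 0.46852246 -0.22073295  0.06      ]
C [ 0.46442448 -0.34705501  0.06      ]
[array([ 0.743, -0.063]), array([ 0.724, -0.226]), array([ 0.542, -0.208]), array([ 0.555, -0.045])]
knob [[0.5620181  0.33196709 0.26      ]]
308.5789279369055 [[0.383, 0.89, 0.246, 0.177], [0.924, -0.369, -0.104, 0.603], [-0.001, 0.267, -0.964, 0.374], [0.0, 0.0, 0.0, 1.0]] [0.23960583 0.57689508 0.23083054]
```

```bash
python3 -c "
from h import *
go([.5325,.0964,.23],36)"
```

```text
go [-454.9 -331.3    1.1] [-0.1  0.  31.4]
```

Emit:
move_arm:
  commands: "-455 -331 1 0 0 31.4 1;-455 -331 1 0 0 31.4 1;-455 -331 1 0 0 31.4 1;-455 -331 1 0 0 31.4 1;-455 -331 1 0 0 31.4 1"
  grip_force: 30

```text
t: 0.88
tcp_pos: [0.4035, 0.3088, 0.2309]
tool_rot: [0.454, 0.891, 0.0, 0.0]
force: [0.9, 1.0, 0.3]
finger_gap: 1.004
gripper_force: 0.0
```

```bash
python3 -c "
from h import *
go([.5325,.0964,.23],36)"
```

```text
go [-247.6  -20.7    1. ] [0.  0.  0.1]
```

Emit:
move_arm:
  commands: "-248 -21 1 0 0 0 1;-248 -21 1 0 0 0 1;-248 -21 1 0 0 0 1;-248 -21 1 0 0 0 1;-248 -21 1 0 0 0 1"

```text
t: 1.5
tcp_pos: [0.5345, 0.0935, 0.2298]
tool_rot: [0.457, 0.89, 0.0, 0.001]
force: [-0.0, 0.9, -0.4]
finger_gap: 1.002
gripper_force: 0.0
```

```bash
python3 -c "
from h import *
go([.5325,.0964,.23],36)
d=snapshot('wrist');cv2.imwrite('pics/w1.png',cv2.convertScaleAbs(d['image'][...,::-1],alpha=1.6))
print(proj(d,[[.5325,.0964,.1],[.6312,.0808,.1],[.6468,.1796,.082],[.548,.1951,.082],[.4563,.159,.096]]))"
```

```text
go [ 3.5  0.1 -0.2] [ 0.1  0.1 -0.3]
[[255.0674984  180.02081765]
 [328.27100791 250.54890667]
 [401.58124497 174.83709018]
 [332.77842863  98.71798763]
 [224.82432908  68.10047761]]
```

View pics/w1.png

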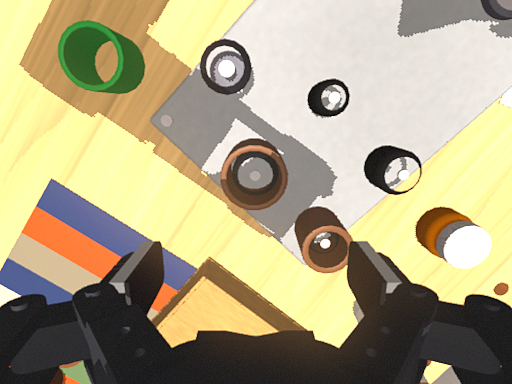

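```bash
cat >> h.py <<'E'
def ring(d,p,Rad,tag=None):
    """refine a sleeve's top-rim centre near world p (x,y,ztop): fit Hough circle on view rectified to plane z=p[2], 4 px/mm"""
    h=0.06;s=4;n=int(2*h*1e3*s)
    g=np.array([[-h,-h],[h,-h],[h,h],[-h,h]])
    src=proj(d,np.c_[g+np.array(p[:2]),np.full(4,p[2])]).astype(np.float32)
    dst=np.array([[0,0],[n,0],[n,n],[0,n]],np.float32)
    w=cv2.warpPerspective(d["image"],cv2.getPerspectiveTransform(src,dst),(n,n),flags=cv2.INTER_CUBIC)
    if tag: cv2.imwrite(tag,cv2.convertScaleAbs(w[...,::-1],alpha=1.8))
    gr=cv2.GaussianBlur(cv2.convertScaleAbs(cv2.cvtColor(w,cv2.COLOR_RGB2GRAY),alpha=2),(9,9),2)
    out=[]
    for r in Rad:
        c=cv2.HoughCircles(gr,cv2.HOUGH_GRADIENT,1.5,40,param1=60,param2=15,minRadius=int((r-2)*s),maxRadius=int((r+2)*s))
        for q in ([] if c is None else c[0][:2]):
            x,y,rr=q; out.append((np.round(np.array(p[:2])+np.array([x,y])/s/1e3-h,4).tolist(),round(float(rr/s),1)))
    return out
E
python3 -c "
from h import *
d=snapshot('wrist');go([.5325,.0964,.23],36)
print(ring(d,(.5325,.0964,.1),[31,25],'pics/r1.png'))
print(ring(d,(.6312,.0808,.1),[26,19],'pics/r2.png'))
a=cv2.hconcat([cv2.imread('pics/r1.png'),cv2.imread('pics/r2.png')]);cv2.imwrite('pics/r.png',cv2.resize(a,(800,400)))
"
```

```text
go [-1.2  0.7 -0.6] [-0.  -0.1 -0.1]
[([0.5308, 0.0966], 30.7), ([0.5166, 0.115], 30.7), ([0.5304, 0.097], 25.1), ([0.5233, 0.1071], 24.3)]
[([0.6295, 0.081], 24.8), ([0.6096, 0.0952], 24.9), ([0.6059, 0.0934], 20.8), ([0.6303, 0.081], 19.1)]
```

View pics/r.png

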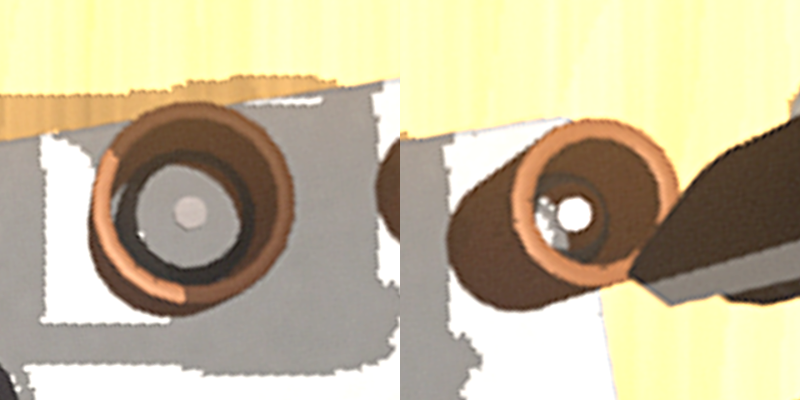

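Emit:
move_arm:
  commands: "0 -1 60 0 0 0 1;0 -1 115 0 0 0 1;0 -1 150 0 0 0 1;0 -1 171 0 0 0 1;0 -1 171 0 0 0 1"

```text
t: 2.22
tcp_pos: [0.5284, 0.0986, 0.0574]
tool_rot: [0.453, 0.892, -0.001, -0.002]
force: [0.1, -0.2, 0.4]
finger_gap: 1.002
gripper_force: 0.0
```

Emit:
move_arm:
  commands: "0 0 0 0 0 0 0.4;0 0 0 0 0 0 0.4;0 0 0 0 0 0 0.4;0 0 0 0 0 0 0.4;0 0 0 0 0 0 0.4"

```text
t: 2.85
tcp_pos: [0.5315, 0.0974, 0.0602]
tool_rot: [0.454, 0.891, 0.001, 0.001]
force: [-0.1, 1.8, 5.9]
finger_gap: 0.72
gripper_force: 33.3
```

Emit:
move_arm:
  commands: "0 0 -20 0 0 0 0.4;0 0 -50 0 0 0 0.4;0 0 -90 0 0 0 0.4;0 0 -110 0 0 0 0.4;0 0 -110 0 0 0 0.4"

```text
t: 3.48
tcp_pos: [0.5319, 0.0968, 0.1706]
tool_rot: [0.454, 0.891, 0.001, 0.002]
force: [-0.5, -0.0, -0.7]
finger_gap: 0.716
gripper_force: 33.1
```

Emit:
move_arm:
  commands: "-50 -16 0 0 0 0 -0.2;-100 -32 0 0 0 0 -0.2;-150 -48 0 0 0 0 -0.2;-200 -64 0 0 0 0 -0.2;-227 -73 0 0 0 0 -0.2"

```text
t: 4.1
tcp_pos: [0.6052, -0.132, 0.1673]
tool_rot: [0.455, 0.891, -0.0, -0.001]
force: [0.6, 0.4, -0.9]
finger_gap: 0.718
gripper_force: 33.1
```

Emit:
move_arm:
  commands: "0 0 40 0 0 0 -0.2;0 0 80 0 0 0 -0.2;0 0 110 0 0 0 -0.2;0 0 122 0 0 0 -0.2;0 0 122 0 0 0 -0.2"

```text
t: 4.72
tcp_pos: [0.6045, -0.1289, 0.0458]
tool_rot: [0.454, 0.891, -0.0, -0.001]
force: [0.2, 0.1, -0.8]
finger_gap: 0.717
gripper_force: 33.1
```

Emit:
move_arm:
  commands: "0 0 0 0 0 0 0.7;0 0 0 0 0 0 0.7;0 0 0 0 0 0 0.7;0 0 -60 0 0 0 0.7;0 0 -120 0 0 0 1"

```text
t: 5.35
tcp_pos: [0.6047, -0.1294, 0.1674]
tool_rot: [0.454, 0.891, -0.0, -0.001]
force: [-0.1, -0.6, -0.1]
finger_gap: 0.998
gripper_force: 0.0
```

```bash
python3 -c "
from h import *
go([.630,.081,.18],36)"
```

```text
go [155.4 144.2 -12.5] [-0.1 -0.1  0. ]
```

Emit:
move_arm:
  commands: "40 36 -12 0 0 0 1;80 74 -12 0 0 0 1;120 111 -12 0 0 0 1;155 144 -12 0 0 0 1;155 144 -12 0 0 0 1"

```text
t: 5.98
tcp_pos: [0.6303, 0.0842, 0.1793]
tool_rot: [0.451, 0.892, 0.001, 0.0]
force: [-0.9, -0.4, 0.9]
finger_gap: 0.996
gripper_force: 0.0
```

Emit:
move_arm:
  commands: "0 0 0 0 0 0 1;0 0 50 0 0 0 1;0 0 100 0 0 0 1;0 0 122 0 0 0 1;0 0 122 0 0 0 1"

```text
t: 6.6
tcp_pos: [0.6289, 0.0786, 0.0548]
tool_rot: [0.455, 0.891, -0.001, -0.002]
force: [0.7, 0.7, -0.0]
finger_gap: 0.997
gripper_force: 0.0
```

Emit:
move_arm:
  commands: "0 0 0 0 0 0 -0.2;0 0 0 0 0 0 -0.2;0 0 0 0 0 0 -0.2;0 0 0 0 0 0 -0.2;0 0 0 0 0 0 -0.2"

```text
t: 7.22
tcp_pos: [0.6319, 0.08, 0.0587]
tool_rot: [0.454, 0.891, 0.0, 0.002]
force: [0.2, -1.6, 6.1]
finger_gap: 0.614
gripper_force: 31.8
```

Emit:
move_arm:
  commands: "0 0 -20 0 0 0 -0.2;0 0 -50 0 0 0 -0.2;0 0 -90 0 0 0 -0.2;0 0 -110 0 0 0 -0.2;0 0 -110 0 0 0 -0.2"

```text
t: 7.85
tcp_pos: [0.6317, 0.0808, 0.1697]
tool_rot: [0.454, 0.891, 0.001, 0.002]
force: [1.4, -0.2, -1.4]
finger_gap: 0.608
gripper_force: 32.0
```

```bash
python3 -c "
from h import *
go([.690,-.145,.17],36)"
```

```text
go [-216.9  -85.8    0. ] [0.2 0.2 0.1]
```

Emit:
move_arm:
  commands: "-50 -20 0 0 0 0 -0.2;-100 -40 0 0 0 0 -0.2;-150 -60 0 0 0 0 -0.2;-200 -79 0 0 0 0 -0.2;-217 -86 0 0 0 0 -0.2"

```text
t: 8.48
tcp_pos: [0.6884, -0.1489, 0.1653]
tool_rot: [0.455, 0.89, -0.0, -0.001]
force: [0.3, -0.4, -0.7]
finger_gap: 0.608
gripper_force: 32.0
```

Emit:
move_arm:
  commands: "0 0 40 0 0 0 -0.2;0 0 80 0 0 0 -0.2;0 0 110 0 0 0 -0.2;0 0 122 0 0 0 -0.2;0 0 122 0 0 0 -0.2"

```text
t: 9.1
tcp_pos: [0.6878, -0.1447, 0.0437]
tool_rot: [0.453, 0.891, -0.0, -0.001]
force: [-0.5, -0.9, -1.1]
finger_gap: 0.611
gripper_force: 32.0
```

Emit:
move_arm:
  commands: "0 0 0 0 0 0 0.5;0 0 0 0 0 0 0.5;0 0 0 0 0 0 0.5;0 0 -60 0 0 0 0.5;0 0 -120 0 0 0 1"

```text
t: 9.72
tcp_pos: [0.6881, -0.1455, 0.1653]
tool_rot: [0.454, 0.891, -0.0, -0.001]
force: [1.0, -0.8, 1.1]
finger_gap: 0.936
gripper_force: 0.0
```

```bash
python3 -c "
from h import *
go([.598,-.3156,.2],36)
d=snapshot('top')
for n,p in dict(A=(.5982,-.3156),B=(.4685,-.2207),C=(.4644,-.347)).items(): print(n,ring(d,(*p,.06),[31,26]))"
```

```text
go [ -84.5 -173.   -34.7] [-0.1 -0.1  0. ]
A [([0.5909, -0.3165], 30.3), ([0.5556, -0.3334], 31.3), ([0.5898, -0.3113], 26.1), ([0.5811, -0.3053], 26.5)]
B [([0.4634, -0.216], 31.5), ([0.4308, -0.2678], 30.7), ([0.4638, -0.2111], 27.0), ([0.4691, -0.2261], 26.1)]
C [([0.4593, -0.3431], 32.4), ([0.4526, -0.3356], 30.6), ([0.4556, -0.3378], 27.0), ([0.4638, -0.3558], 25.7)]
```

```bash
python3 -c "
from h import *
go([.52,-.31,.26],36)"
```

```text
go [ -30.6 -235.3  -85.3] [0.5 0.8 0.1]
```

Emit:
move_arm:
  commands: "-10 -50 -85 0 0 0 1;-20 -110 -95 0 0 0 1;-30 -170 -95 0 0 0 1;-32 -235 -95 0 0 0 1;-32 -235 -95 0 0 0 1"

```text
t: 10.4
tcp_pos: [0.5149, -0.3119, 0.2607]
tool_rot: [0.455, 0.89, -0.0, 0.0]
force: [-0.6, 0.0, -0.5]
finger_gap: 1.0
gripper_force: 0.0
```

Emit:
move_arm:
  commands: "0 0 0 0 0 0 1;0 0 0 0 0 0 1;0 0 0 0 0 0 1;0 0 0 0 0 0 1;0 0 0 0 0 0 1"

```text
t: 11.02
tcp_pos: [0.5179, -0.3091, 0.2596]
tool_rot: [0.453, 0.891, 0.0, -0.0]
force: [0.2, 0.2, 1.4]
finger_gap: 1.001
gripper_force: 0.0
```

```bash
python3 -c "
from h import *
d=snapshot('wrist')
l=[]
for n,p in dict(A=(.5982,-.3156),B=(.4685,-.2207),C=(.4644,-.347)).items(): print(n,ring(d,(*p,.06),[31,25,26,19],f'pics/q{n}.png'));l.append(cv2.resize(cv2.imread(f'pics/q{n}.png'),(260,260)))
l.append(cv2.resize(d['image'][...,::-1],(346,260)))
cv2.imwrite('pics/q.png',cv2.vconcat([cv2.hconcat(l[:3]),cv2.copyMakeBorder(l[3],0,0,0,780-346,0)]))
s=telemetry.sense();print(s['tcp_pos'],s['tool_rot'])"
```

```text
A [([0.5935, -0.3218], 29.4), ([0.5905, -0.3117], 29.5), ([0.5973, -0.3195], 25.1), ([0.5808, -0.312], 23.9), ([0.5973, -0.3195], 25.3), ([0.586, -0.3102], 27.8), ([0.5774, -0.3087], 19.1), ([0.6006, -0.3248], 19.1)]
B [([0.4657, -0.222], 31.1), ([0.4762, -0.2205], 31.5), ([0.4664, -0.222], 25.6), ([0.4394, -0.1886], 26.0), ([0.4657, -0.2213], 25.0), ([0.4683, -0.231], 25.7), ([0.4672, -0.2261], 20.8), ([0.4271, -0.2265], 19.5)]
C [([0.4623, -0.3509], 29.9), ([0.4668, -0.3412], 30.7), ([0.462, -0.3502], 26.0), ([0.4642, -0.3378], 26.8), ([0.462, -0.3513], 25.3), ([0.4646, -0.3374], 26.5), ([0.465, -0.3378], 20.4), ([0.4586, -0.3596], 20.8)]
[ 0.5177588  -0.30926883  0.25960311] [ 4.53299265e-01  8.91358383e-01  3.33268921e-05 -8.75248209e-05]
```

View pics/q.png

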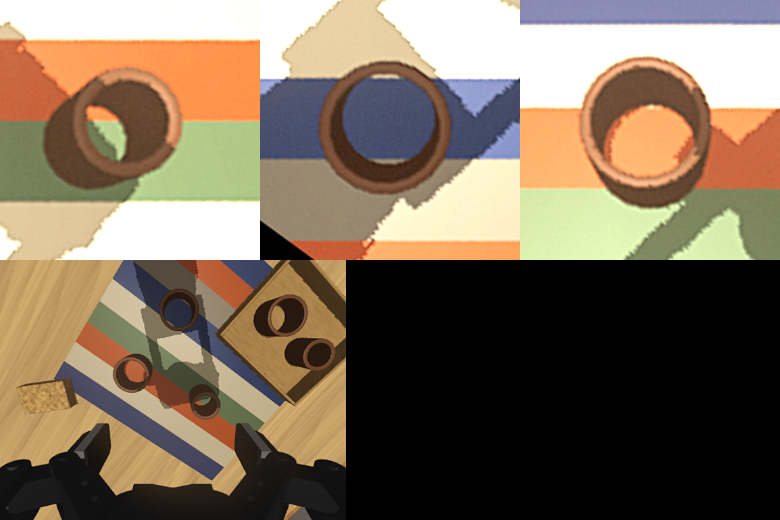

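Emit:
move_arm:
  commands: "-30 30 40 0 0 0 1;-55 58 90 0 0 0 1;-55 58 140 0 0 0 1;-55 58 140 0 0 0 1;-55 58 140 0 0 0 1"

```text
t: 11.7
tcp_pos: [0.5974, -0.3207, 0.1214]
tool_rot: [0.454, 0.891, -0.0, 0.001]
force: [-0.0, -0.2, -0.6]
finger_gap: 1.0
gripper_force: 0.0
```

```bash
python3 -c "
from h import *
go([.597,-.3195,.02],36)
d=snapshot('wrist');print(ring(d,(.597,-.3195,.06),[25,26,19]))"
```

```text
go [  1.5   0.3 101.3] [0.  0.1 0. ]
[([0.5968, -0.3193], 25.5), ([0.5923, -0.3096], 23.9), ([0.5972, -0.3201], 25.3), ([0.5938, -0.3096], 25.3), ([0.5972, -0.3197], 19.3), ([0.5886, -0.3084], 20.4)]
```

Emit:
move_arm:
  commands: "0 0 50 0 0 0 1;0 0 90 0 0 0 1;0 0 100 0 0 0 1;0 0 100 0 0 0 1;0 0 100 0 0 0 1"

```text
t: 12.38
tcp_pos: [0.5983, -0.3213, 0.0225]
tool_rot: [0.454, 0.891, -0.0, 0.002]
force: [0.3, -0.8, -0.2]
finger_gap: 1.002
gripper_force: 0.0
```

Emit:
move_arm:
  commands: "0 0 0 0 0 0 -0.2;0 0 0 0 0 0 -0.2;0 0 0 0 0 0 -0.2;0 0 0 0 0 0 -0.2;0 0 0 0 0 0 -0.2"

```text
t: 13.0
tcp_pos: [0.5972, -0.3205, 0.0211]
tool_rot: [0.454, 0.891, -0.0, 0.001]
force: [-1.5, 1.3, 5.7]
finger_gap: 0.61
gripper_force: 31.5
```

Emit:
move_arm:
  commands: "0 0 -20 0 0 0 -0.2;0 0 -50 0 0 0 -0.2;0 0 -100 0 0 0 -0.2;0 0 -160 0 0 0 -0.2;0 0 -160 0 0 0 -0.2"

```text
t: 13.62
tcp_pos: [0.6001, -0.3225, 0.1874]
tool_rot: [0.454, 0.891, -0.001, 0.007]
force: [0.1, 0.0, -0.1]
finger_gap: 0.607
gripper_force: 31.5
```

```bash
python3 -c "
from h import *
go([.631,.081,.18],36)"
```

```text
go [308.1 262.4   4.2] [0.2 0.8 0. ]
```

Emit:
move_arm:
  commands: "40 45 0 0 0 0 -0.2;80 90 0 0 0 0 -0.2;120 135 0 0 0 0 -0.2;160 180 0 0 0 0 -0.2;200 225 0 0 0 0 -0.2"

```text
t: 14.25
tcp_pos: [0.6604, -0.0239, 0.1791]
tool_rot: [0.454, 0.891, -0.0, -0.001]
force: [0.1, 0.6, -0.5]
finger_gap: 0.608
gripper_force: 31.6
```

Emit:
move_arm:
  commands: "35 38 0 0 0 0 -0.2;35 38 0 0 0 0 -0.2;35 38 0 0 0 0 -0.2;35 38 0 0 0 0 -0.2;35 38 0 0 0 0 -0.2"

```text
t: 14.88
tcp_pos: [0.6709, 0.0231, 0.1797]
tool_rot: [0.455, 0.891, -0.0, -0.0]
force: [0.2, -0.4, -0.4]
finger_gap: 0.613
gripper_force: 31.6
```

```bash
python3 -c "
from h import *
d=snapshot('wrist')
l=[]
for n,p in dict(sd1=(.631,.081),bd1=(.6468,.1796),bd2=(.5325,.0964),sd2=(.548,.195)).items(): print(n,ring(d,(*p,.082),[17] if n[0]=='b' else [11],f'pics/d{n}.png'));l.append(cv2.resize(cv2.imread(f'pics/d{n}.png'),(260,260)))
l.append(cv2.resize(d['image'][...,::-1],(346,260)))
cv2.imwrite('pics/d.png',cv2.vconcat([cv2.hconcat(l[:3]),cv2.hconcat([l[3],cv2.copyMakeBorder(l[4],0,0,0,520-346,0)])]))
go([.631,.081,.18],36);s=telemetry.sense();print(s['tcp_pos'])"
```

```text
sd1 [([0.6312, 0.0816], 10.3), ([0.6417, 0.0714], 12.8)]
bd1 [([0.6459, 0.1809], 17.3), ([0.6429, 0.164], 17.5)]
bd2 [([0.5308, 0.0977], 17.3), ([0.5469, 0.094], 18.4)]
sd2 []
go [70.2  1.5 -0.2] [-0.  -0.  -0.1]
[0.67096747 0.0232566  0.17974752]
```

View pics/d.png

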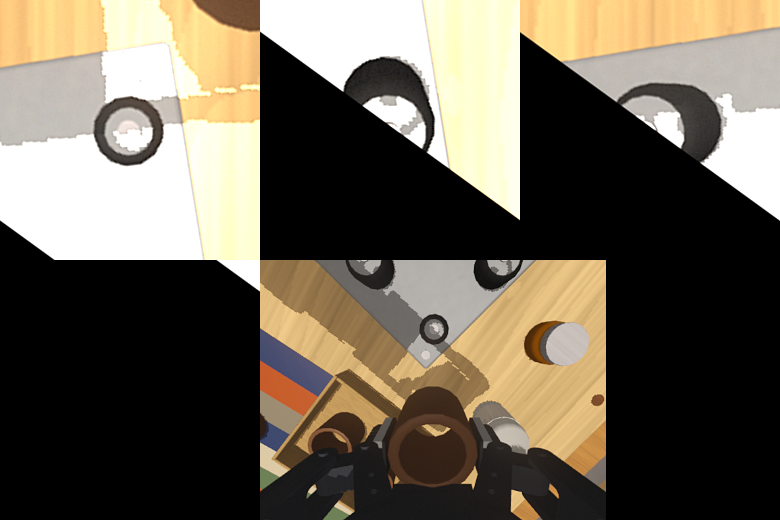

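```bash
python3 -c "
from h import *
d=snapshot('wrist');t=telemetry.sense()['tcp_pos']
print(t,ring(d,(t[0],t[1],t[2]+.04),[26,19],'pics/k.png'));go([.6312,.0813,.18],36)"
```

```text
[0.67100622 0.02346773 0.17977486] [([0.6704, 0.0248], 24.5), ([0.6783, 0.0132], 25.7), ([0.6701, 0.0244], 19.1), ([0.6566, 0.0417], 17.9)]
go [70.2  1.7 -0.2] [-0.  -0.  -0.1]
```

View pics/k.png

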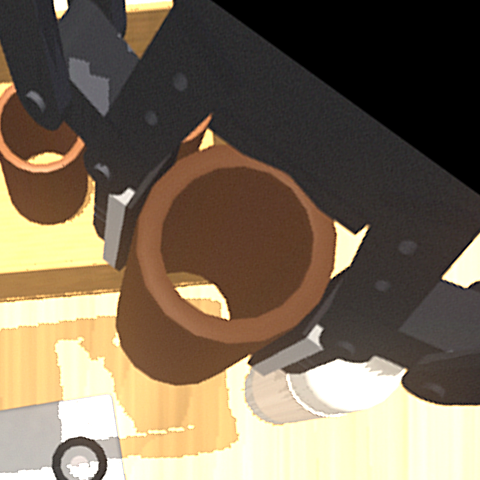

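Emit:
move_arm:
  commands: "35 1 0 0 0 0 -0.2;69 2 0 0 0 0 -0.2;69 2 0 0 0 0 -0.2;69 2 30 0 0 0 -0.2;69 2 60 0 0 0 -0.2"

```text
t: 15.6
tcp_pos: [0.6336, 0.0806, 0.1199]
tool_rot: [0.454, 0.891, 0.0, 0.002]
force: [-0.5, 0.7, -0.1]
finger_gap: 0.61
gripper_force: 31.6
```

Emit:
move_arm:
  commands: "0 0 0 0 0 0 -0.2;0 0 10 0 0 0 -0.2;0 0 20 0 0 0 -0.2;0 0 28 0 0 0 -0.2;0 0 28 0 0 0 -0.2"

```text
t: 16.23
tcp_pos: [0.6316, 0.0817, 0.0911]
tool_rot: [0.454, 0.891, -0.0, -0.001]
force: [-0.1, -0.4, -0.5]
finger_gap: 0.61
gripper_force: 31.7
```

```bash
python3 -c "
from h import *
go([.6312,.0813,.06],36)"
```

```text
go [-0.1 -0.5 31.1] [-0.1 -0.   0. ]
```

Emit:
move_arm:
  commands: "0 0 10 0 0 0 -0.2;0 0 18 0 0 0 -0.2;0 0 26 0 0 0 -0.2;0 0 30 0 0 0 -0.2;0 0 30 0 0 0 -0.2"

```text
t: 16.85
tcp_pos: [0.6322, 0.0817, 0.0616]
tool_rot: [0.454, 0.891, 0.0, 0.0]
force: [-0.2, 0.5, -1.3]
finger_gap: 0.609
gripper_force: 31.7
```

Emit:
move_arm:
  commands: "0 0 0 0 0 0 0.6;0 0 0 0 0 0 0.6;0 0 0 0 0 0 0.6;0 0 -40 0 0 0 0.6;0 0 -100 0 0 0 0.6"

```text
t: 17.48
tcp_pos: [0.6305, 0.0816, 0.1606]
tool_rot: [0.454, 0.891, -0.001, -0.002]
force: [0.0, 0.7, 0.7]
finger_gap: 0.801
gripper_force: 0.0
```

```bash
python3 -c "
from h import *
go([.4658,-.222,.18],36)
s=telemetry.sense();print(s['tcp_pos'])
d=snapshot('wrist');print(ring(d,(.6312,.0813,.1),[26,19]))"
```

```text
go [-148.6 -311.9  -18.5] [-0.2 -0.2  0. ]
[0.63049279 0.08162578 0.1606319 ]
[([0.6314, 0.0822], 25.3), ([0.6269, 0.0912], 24.5), ([0.6318, 0.0819], 19.3), ([0.6231, 0.0931], 20.8)]
```

Emit:
move_arm:
  commands: "-25 -52 -20 0 0 0 1;-50 -104 -20 0 0 0 1;-75 -156 -20 0 0 0 1;-100 -208 -20 0 0 0 1;-125 -260 -20 0 0 0 1"

```text
t: 18.15
tcp_pos: [0.4946, -0.174, 0.1821]
tool_rot: [0.454, 0.891, -0.0, 0.001]
force: [-0.0, -0.6, 0.4]
finger_gap: 1.001
gripper_force: 0.0
```

Emit:
move_arm:
  commands: "-23 -52 0 0 0 0 1;-23 -52 0 0 0 0 1;-23 -52 0 0 0 0 1;-23 -52 0 0 0 0 1;-23 -52 0 0 0 0 1"

```text
t: 18.77
tcp_pos: [0.4674, -0.2203, 0.1817]
tool_rot: [0.453, 0.892, 0.0, -0.0]
force: [0.9, -0.4, 0.5]
finger_gap: 1.0
gripper_force: 0.0
```

```bash
python3 -c "
from h import *
go([.4658,-.222,.02],36)
d=snapshot('wrist');print(ring(d,(.4658,-.222,.06),[31,25]));print(ring(d,(.462,-.351,.06),[31,25]))"
```

```text
go [ -0.4  -2.3 161.7] [ 0.  -0.   0.2]
[([0.4667, -0.2218], 30.7), ([0.4596, -0.2027], 29.4), ([0.466, -0.2218], 25.5), ([0.4596, -0.2132], 26.4)]
[([0.4618, -0.3508], 30.3), ([0.4367, -0.3591], 31.1), ([0.4611, -0.3512], 26.0), ([0.4558, -0.3174], 24.7)]
```

Emit:
move_arm:
  commands: "0 -2 50 0 0 0 1;0 -2 100 0 0 0 1;0 -2 145 0 0 0 1;0 -2 161 0 0 0 1;0 -2 161 0 0 0 1"

```text
t: 19.45
tcp_pos: [0.4652, -0.2222, 0.0202]
tool_rot: [0.453, 0.891, 0.0, -0.001]
force: [-0.7, 1.2, 0.4]
finger_gap: 1.001
gripper_force: 0.0
```

Emit:
move_arm:
  commands: "0 0 0 0 0 0 0;0 0 0 0 0 0 0;0 0 0 0 0 0 0;0 0 0 0 0 0 0;0 0 0 0 0 0 0"

```text
t: 20.08
tcp_pos: [0.4664, -0.2235, 0.0227]
tool_rot: [0.454, 0.891, -0.0, 0.002]
force: [0.6, 0.0, 7.2]
finger_gap: 0.719
gripper_force: 33.2
```

Emit:
move_arm:
  commands: "0 0 -20 0 0 0 0;0 0 -60 0 0 0 0;0 0 -110 0 0 0 0;0 0 -160 0 0 0 0;0 0 -160 0 0 0 0"

```text
t: 20.7
tcp_pos: [0.4676, -0.2245, 0.1854]
tool_rot: [0.454, 0.891, -0.001, 0.005]
force: [0.2, -0.6, -1.0]
finger_gap: 0.716
gripper_force: 33.1
```

Emit:
move_arm:
  commands: "28 48 0 0 0 0 0;56 96 0 0 0 0 0;84 144 0 0 0 0 0;112 192 0 0 0 0 0;140 240 0 0 0 0 0"

```text
t: 21.32
tcp_pos: [0.5766, 0.0334, 0.1796]
tool_rot: [0.454, 0.891, -0.0, -0.001]
force: [0.8, -0.3, -0.2]
finger_gap: 0.717
gripper_force: 33.1
```

Emit:
move_arm:
  commands: "25 45 0 0 0 0 0;50 90 0 0 0 0 0;79 142 0 0 0 0 0;79 142 0 0 0 0 0;79 142 0 0 0 0 0"

```text
t: 21.95
tcp_pos: [0.6439, 0.1789, 0.1793]
tool_rot: [0.453, 0.891, -0.001, -0.001]
force: [-0.3, 0.0, -0.1]
finger_gap: 0.714
gripper_force: 33.2
```

```bash
cat > k.py <<'E'
from h import *
import sys
a=[float(v) for v in sys.argv[1:]]
snapshot('wrist');snapshot('wrist');d=snapshot('wrist');t=telemetry.sense()['tcp_pos']
print(t,ring(d,(t[0],t[1],t[2]+.04),[31,25]));go(a,36)
E
python3 k.py .646 .180 .06
```

```text
[0.64454557 0.17762522 0.18029037] [([0.6421, 0.1808], 29.5), ([0.6316, 0.1849], 30.7), ([0.6425, 0.1804], 24.6), ([0.6275, 0.2074], 24.3)]
go [  1.    2.8 120.3] [-0.1 -0.  -0.1]
```

Emit:
move_arm:
  commands: "-1 3 0 0 0 0 0;-1 3 30 0 0 0 0;-1 3 60 0 0 0 0;-1 3 75 0 0 0 0;-1 3 88 0 0 0 0"

```text
t: 22.72
tcp_pos: [0.6488, 0.1797, 0.0924]
tool_rot: [0.454, 0.891, 0.0, 0.0]
force: [0.3, 0.3, -0.4]
finger_gap: 0.718
gripper_force: 33.2
```

Emit:
move_arm:
  commands: "0 0 0 0 0 0 0;0 0 5 0 0 0 0;0 0 5 0 0 0 0;0 0 5 0 0 0 0;0 0 5 0 0 0 0"

```text
t: 23.35
tcp_pos: [0.6486, 0.1801, 0.0882]
tool_rot: [0.454, 0.891, 0.0, 0.0]
force: [0.1, 0.3, -0.8]
finger_gap: 0.721
gripper_force: 33.2
```

```bash
python3 -c "
from h import *
go([.646,.180,.06],36)"
```

```text
go [ 1.4 -2.2 28.2] [0. 0. 0.]
```

Emit:
move_arm:
  commands: "0 -2 8 0 0 0 0;0 -2 16 0 0 0 0;0 -2 22 0 0 0 0;0 -2 27 0 0 0 0;0 -2 27 0 0 0 0"

```text
t: 23.98
tcp_pos: [0.6462, 0.1789, 0.0627]
tool_rot: [0.454, 0.891, -0.0, -0.0]
force: [-5.7, -0.0, 11.3]
finger_gap: 0.723
gripper_force: 34.2
```

Emit:
move_arm:
  commands: "0 0 0 0 0 0 0.8;0 0 0 0 0 0 0.8;0 0 0 0 0 0 0.8;0 0 -40 0 0 0 0.8;0 0 -100 0 0 0 1"

```text
t: 24.6
tcp_pos: [0.6451, 0.1786, 0.1589]
tool_rot: [0.454, 0.891, -0.002, -0.003]
force: [0.0, -0.4, -0.5]
finger_gap: 1.006
gripper_force: 0.0
```

```bash
python3 -c "
from h import *
s=telemetry.sense();print(s['tcp_pos'])
d=snapshot('wrist');print(ring(d,(.646,.18,.1),[31,25]));print(ring(d,(.6312,.0813,.1),[26,19]));go([.462,-.351,.18],36)"
```

```text
[0.64505189 0.17855681 0.15891964]
[([0.6454, 0.1798], 30.3), ([0.6436, 0.1899], 30.7), ([0.6451, 0.1802], 25.4), ([0.6372, 0.1914], 24.3)]
[([0.6314, 0.0811], 26.1), ([0.6261, 0.1107], 24.5), ([0.6314, 0.0819], 19.5), ([0.6269, 0.1149], 20.8)]
go [-317.7 -465.   -13.1] [0.6 0.4 0.1]
```

Emit:
move_arm:
  commands: "-32 -46 -20 0 0 0 1;-64 -92 -20 0 0 0 1;-96 -138 -20 0 0 0 1;-128 -184 -20 0 0 0 1;-160 -230 -20 0 0 0 1"

```text
t: 25.28
tcp_pos: [0.5544, -0.0875, 0.1807]
tool_rot: [0.454, 0.891, 0.0, 0.0]
force: [0.9, 0.7, -0.0]
finger_gap: 0.999
gripper_force: 0.0
```

Emit:
move_arm:
  commands: "-32 -46 0 0 0 0 1;-64 -92 0 0 0 0 1;-96 -138 0 0 0 0 1;-128 -184 0 0 0 0 1;-160 -230 0 0 0 0 1"

```text
t: 25.9
tcp_pos: [0.4623, -0.3523, 0.1806]
tool_rot: [0.454, 0.891, -0.0, 0.0]
force: [0.4, -0.2, -0.0]
finger_gap: 0.997
gripper_force: 0.0
```

Emit:
move_arm:
  commands: "0 0 0 0 0 0 1;0 0 0 0 0 0 1;0 0 0 0 0 0 1;0 0 0 0 0 0 1;0 0 0 0 0 0 1"

```text
t: 26.52
tcp_pos: [0.4634, -0.3496, 0.1809]
tool_rot: [0.453, 0.891, -0.0, 0.0]
force: [-0.4, 0.6, 0.1]
finger_gap: 1.001
gripper_force: 0.0
```

```bash
python3 -c "
from h import *
d=snapshot('wrist');print(ring(d,(.462,-.351,.06),[31,25]));go([.462,-.351,.02],36)"
```

```text
[([0.4618, -0.3508], 30.3), ([0.5042, -0.3291], 31.5), ([0.4551, -0.3414], 25.5), ([0.4614, -0.3501], 26.4)]
go [-1.000e-01 -1.800e+00  1.608e+02] [0.  0.  0.1]
```

Emit:
move_arm:
  commands: "1 -2 50 0 0 0 1;1 -2 100 0 0 0 1;1 -2 145 0 0 0 1;1 -2 161 0 0 0 1;1 -2 161 0 0 0 1"

```text
t: 27.2
tcp_pos: [0.4607, -0.3506, 0.0193]
tool_rot: [0.454, 0.891, 0.0, -0.001]
force: [-0.3, -0.4, 0.6]
finger_gap: 0.998
gripper_force: 0.0
```

Emit:
move_arm:
  commands: "0 0 0 0 0 0 0;0 0 0 0 0 0 0;0 0 0 0 0 0 0;0 0 0 0 0 0 0;0 0 0 0 0 0 0"

```text
t: 27.82
tcp_pos: [0.4619, -0.3521, 0.0219]
tool_rot: [0.454, 0.891, -0.001, 0.002]
force: [-0.2, 0.5, 6.9]
finger_gap: 0.715
gripper_force: 33.3
```

Emit:
move_arm:
  commands: "0 0 -20 0 0 0 0;0 0 -60 0 0 0 0;0 0 -110 0 0 0 0;0 0 -160 0 0 0 0;0 0 -160 0 0 0 0"

```text
t: 28.45
tcp_pos: [0.4629, -0.3531, 0.1848]
tool_rot: [0.454, 0.891, -0.002, 0.005]
force: [0.7, 0.3, -1.6]
finger_gap: 0.717
gripper_force: 33.1
```

Emit:
move_arm:
  commands: "36 36 0 0 0 0 0;72 71 0 0 0 0 0;108 107 0 0 0 0 0;144 143 0 0 0 0 0;180 179 0 0 0 0 0"

```text
t: 29.08
tcp_pos: [0.4988, -0.0981, 0.1788]
tool_rot: [0.454, 0.891, -0.0, -0.001]
force: [1.1, -0.5, -1.5]
finger_gap: 0.717
gripper_force: 33.1
```

Emit:
move_arm:
  commands: "36 36 0 0 0 0 0;72 71 0 0 0 0 0;108 107 0 0 0 0 0;141 140 0 0 0 0 0;141 140 0 0 0 0 0"

```text
t: 29.7
tcp_pos: [0.5289, 0.0993, 0.1787]
tool_rot: [0.451, 0.892, -0.0, -0.001]
force: [-0.1, -0.9, -1.4]
finger_gap: 0.714
gripper_force: 33.2
```

```bash
python3 k.py .531 .097 .06
```

```text
[0.52907714 0.09582895 0.17903901] [([0.5281, 0.0975], 30.3), ([0.5203, 0.1058], 32.4), ([0.5274, 0.0979], 24.6), ([0.5098, 0.0611], 26.8)]
go [ -0.3   2.5 119. ] [-0.1 -0.   0. ]
```

Emit:
move_arm:
  commands: "-1 1 0 0 0 0 0;-1 1 30 0 0 0 0;-1 1 60 0 0 0 0;-1 1 75 0 0 0 0;-1 1 88 0 0 0 0"

```text
t: 30.48
tcp_pos: [0.5317, 0.0954, 0.0913]
tool_rot: [0.454, 0.891, 0.0, 0.0]
force: [0.9, -0.7, -0.3]
finger_gap: 0.714
gripper_force: 33.2
```

Emit:
move_arm:
  commands: "0 0 0 0 0 0 0;0 0 5 0 0 0 0;0 0 5 0 0 0 0;0 0 5 0 0 0 0;0 0 5 0 0 0 0"

```text
t: 31.1
tcp_pos: [0.5315, 0.0962, 0.0871]
tool_rot: [0.454, 0.891, 0.0, 0.0]
force: [0.3, 0.6, -0.8]
finger_gap: 0.716
gripper_force: 33.2
```

```bash
python3 -c "
from h import *
go([.531,.097,.06],36)"
```

```text
go [ 0.9  0.  27.1] [0. 0. 0.]
```

Emit:
move_arm:
  commands: "0 0 8 0 0 0 0;0 0 16 0 0 0 0;0 0 22 0 0 0 0;0 0 26 0 0 0 0;0 0 26 0 0 0 0"

```text
t: 31.72
tcp_pos: [0.5308, 0.0962, 0.0619]
tool_rot: [0.454, 0.891, -0.0, -0.0]
force: [-3.7, 0.3, 10.3]
finger_gap: 0.716
gripper_force: 34.0
```

Emit:
move_arm:
  commands: "0 0 0 0 0 0 0.8;0 0 0 0 0 0 0.8;0 0 0 0 0 0 0.8;0 0 -40 0 0 0 0.8;0 0 -120 0 0 0 0.8"

```text
t: 32.35
tcp_pos: [0.5298, 0.0961, 0.1622]
tool_rot: [0.454, 0.891, -0.001, -0.003]
force: [1.5, -0.2, 0.3]
finger_gap: 0.901
gripper_force: 0.0
```

Emit:
move_arm:
  commands: "-20 0 -40 0 0 0 0;-50 0 -60 0 0 0 0;-50 0 -60 0 0 0 0;-50 0 -60 0 0 0 -1;-50 0 -60 0 0 0 -1"

```text
t: 32.98
tcp_pos: [0.559, 0.0565, 0.2217]
tool_rot: [0.453, 0.891, -0.001, -0.002]
force: [0.1, -0.8, -0.9]
finger_gap: 0.08
gripper_force: 0.0
```

```bash
python3 -c "
from h import *
d=snapshot('wrist')
for p,r in [((.531,.097),[31,25]),((.646,.18),[31,25]),((.6312,.0813),[26,19])]: print(ring(d,(*p,.1),r))
t=snapshot('top')
cv2.imwrite('pics/e.png',cv2.vconcat([cv2.convertScaleAbs(cv2.resize(d['image'],(533,400))[...,::-1],alpha=1.2),cv2.resize(t['image'][150:270,115:375][...,::-1],(533,200))]))
print(cast(t,(0,0),0)[0]);go([.4563,.159,.14],36)"
```

```text
[([0.5301, 0.0972], 30.7), ([0.5391, 0.0916], 31.5), ([0.5301, 0.0968], 25.1), ([0.5038, 0.1369], 24.7)]
[([0.6451, 0.1794], 29.8), ([0.6248, 0.1723], 29.8), ([0.6451, 0.1798], 25.3), ([0.6237, 0.1678], 25.5)]
[([0.631, 0.083], 24.4), ([0.6141, 0.0897], 24.5), ([0.6318, 0.0819], 19.1), ([0.6111, 0.0879], 20.4)]
[1.4514747  1.01946626 0.        ]
go [143.6 -22.9  82.4] [-0.1 -0.1  0.1]
```

View pics/e.png

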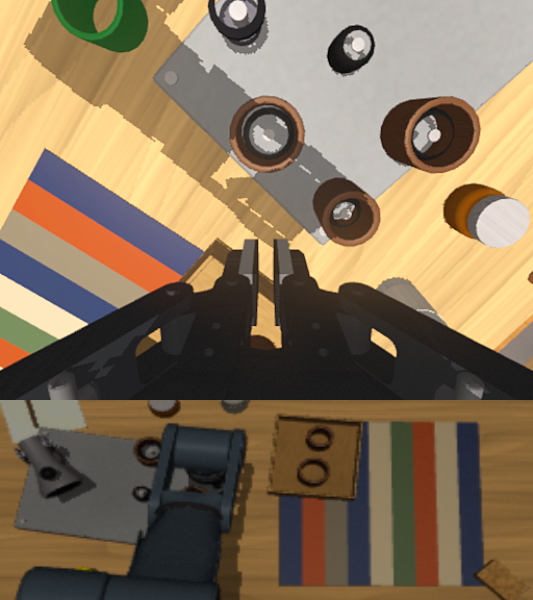

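Emit:
move_arm:
  commands: "40 -6 0 0 0 0 -1;80 -12 0 0 0 0 -1;120 -18 0 0 0 0 -1;144 -23 40 0 0 0 -1;144 -23 82 0 0 0 -1"

```text
t: 33.7
tcp_pos: [0.4555, 0.1602, 0.1408]
tool_rot: [0.452, 0.892, 0.0, 0.0]
force: [0.1, 0.6, -0.7]
finger_gap: 0.001
gripper_force: 0.0
```

Emit:
move_arm:
  commands: "0 0 10 0 0 0 -1;0 0 20 0 0 0 -1;0 0 30 0 0 0 -1;0 0 30 0 0 0 -1;0 0 30 0 0 0 -1"

```text
t: 34.33
tcp_pos: [0.4579, 0.1585, 0.1118]
tool_rot: [0.454, 0.891, 0.0, 0.001]
force: [0.1, -0.4, 0.1]
finger_gap: 0.001
gripper_force: 0.0
```

```bash
python3 -c "
from h import *
go([.4563,.159,.076],36)
s=telemetry.sense();print(s['tcp_pos'],s['force'])"
```

```text
go [ 1.4 -1.1 35.8] [0.1 0.  0. ]
[0.45794989 0.15853068 0.11176664] [ 0.09323809 -0.42664877  0.13743813]
```

Emit:
move_arm:
  commands: "0 0 14 0 0 0 -1;0 0 22 0 0 0 -1;0 0 30 0 0 0 -1;0 0 36 0 0 0 -1;0 0 36 0 0 0 -1"

```text
t: 34.95
tcp_pos: [0.4581, 0.1586, 0.076]
tool_rot: [0.454, 0.891, 0.0, 0.001]
force: [-0.1, -0.3, 11.6]
finger_gap: -0.002
gripper_force: 5.9
```

Emit:
move_arm:
  commands: "0 0 1 0 0 0 -1;0 0 1 0 0 0 -1;0 0 1 0 0 0 -1;0 0 1 0 0 0 -1;0 0 1 0 0 0 -1"

```text
t: 35.58
tcp_pos: [0.4582, 0.1586, 0.0759]
tool_rot: [0.454, 0.891, 0.001, 0.001]
force: [-2.3, -1.4, 18.8]
finger_gap: -0.001
gripper_force: 9.7
```

Emit:
move_arm:
  commands: "0 0 -20 0 0 0 -1;0 0 -60 0 0 0 -1;0 0 -120 0 0 0 0;0 0 -180 0 0 0 1;0 0 -220 0 0 0 1"

```text
t: 36.2
tcp_pos: [0.4576, 0.1587, 0.2964]
tool_rot: [0.454, 0.891, 0.001, 0.001]
force: [0.1, 0.4, 0.6]
finger_gap: 0.636
gripper_force: 0.0
```

```bash
cat > t.py <<'E'
from h import *
a=snapshot("scene");b=snapshot("top")
im=cv2.imread("pics/scene0.png")
g=cv2.cvtColor(im,cv2.COLOR_BGR2GRAY)[235:270,325:365]
m=(g<25).astype(np.uint8);n,l,st,c=cv2.connectedComponentsWithStats(m);print([(s.tolist(),(q+[325,235]).round(1).tolist()) for s,q in zip(st[1:],c[1:]) if s[4]>20])
im=cv2.imread("pics/top0.png")
g=cv2.cvtColor(im,cv2.COLOR_BGR2GRAY)[183:204,128:152]
m=(g<22).astype(np.uint8);n,l,st,c=cv2.connectedComponentsWithStats(m);print([(s.tolist(),(q+[128,183]).round(1).tolist()) for s,q in zip(st[1:],c[1:]) if s[4]>8])
def tri(ua,ub):
    A=[];B=[]
    for d,u in((a,ua),(b,ub)):
        p=cast(d,u,.25)[0];o=d["pose"][:3,3];v=(p-o)/np.linalg.norm(p-o);P=np.eye(3)-np.outer(v,v);A.append(P);B.append(P@o)
    x=np.linalg.lstsq(np.vstack(A),np.hstack(B),rcond=None)[0];print(x,proj(a,x),proj(b,x));return x
k=tri((345,251),(138.8,193.6))
piv=np.array([.627,.375,.19]);v=k-piv;th=np.radians(-8.96)
sx=np.array([np.cos(th),np.sin(th)]);f0=np.array([np.sin(th),-np.cos(th)])
psi=np.arctan2(-v[:2]@sx,v[:2]@f0);r=np.hypot(*v[:2]);print("psi",psi,"r",r,"tilt",np.arctan2(70,75)-np.arctan2(v[2],r))
s=telemetry.sense();print(s["tcp_pos"],s["q"])
E
python3 t.py
```

```text
[([0, 5, 12, 12, 46], [330.7, 248.1]), ([14, 10, 12, 12, 99], [344.5, 250.5])]
[([7, 7, 8, 8, 45], [138.3, 193.6]), ([15, 16, 9, 5, 23], [148.0, 201.7])]
[0.56180812 0.33443976 0.25395293] [[344.1489712  250.84429897]] [[138.43983436 193.95639537]]
psi 0.8578553022119143 r 0.0767796521129394 tilt 0.05642233422796694
[0.45993484 0.15901024 0.29834226] [ 1.02729236e-01  2.53236999e-01  1.68877906e+00  2.26813717e-05
  1.18990383e+00 -5.26493136e-01]
```

Emit:
move_arm:
  commands: "10 30 -15 0 0 10 1;25 60 -15 0 0 20 1;45 100 -15 0 0 30 1;65 145 -15 0 0 40 1;81 187 -15 0 0 50 1"

```text
t: 36.92
tcp_pos: [0.5607, 0.3353, 0.3067]
tool_rot: [0.789, 0.614, -0.002, -0.001]
force: [1.6, -0.9, 0.7]
finger_gap: 1.001
gripper_force: 0.0
```

Emit:
move_arm:
  commands: "0 0 0 0 0 10 1;0 0 0 0 0 20 1;0 0 0 0 0 30 1;0 0 0 0 0 44 1;0 0 0 0 0 44 1"

```text
t: 37.55
tcp_pos: [0.56, 0.3338, 0.3065]
tool_rot: [0.962, 0.275, -0.002, 0.0]
force: [1.1, -0.2, 0.3]
finger_gap: 1.004
gripper_force: 0.0
```

```bash
python3 -c "
from h import *
snapshot('wrist');d=snapshot('wrist');s=telemetry.sense();print(s['tcp_pos'],s['q']);print(proj(d,[.562,.334,.254]))
cv2.imwrite('pics/f.png',cv2.convertScaleAbs(d['image'][...,::-1],alpha=1.6));go([.562,.334,.228],-58)"
```

```text
[0.56011267 0.33379731 0.30677693] [ 3.66364292e-01  4.98681362e-01  1.26512692e+00 -1.01909226e-06
  1.38198575e+00  1.37788235e+00]
[[256.07379989 208.75554328]]
go [ 2.   0.9 78.8] [-0.   0.2  0. ]
```

View pics/f.png

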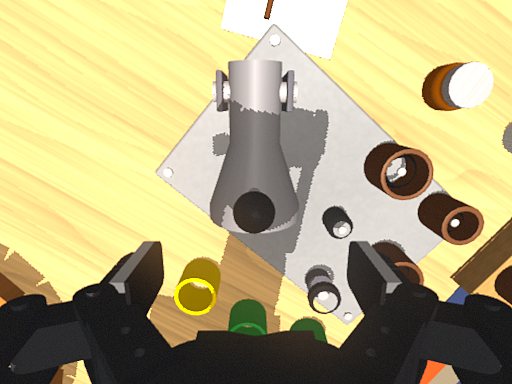

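Emit:
move_arm:
  commands: "0 1 20 0 0 0 1;0 1 40 0 0 0 1;0 1 60 0 0 0 1;0 1 78 0 0 0 1;0 1 78 0 0 0 1"

```text
t: 38.28
tcp_pos: [0.5598, 0.3326, 0.2283]
tool_rot: [0.961, 0.276, -0.003, 0.0]
force: [-0.3, -0.2, 0.7]
finger_gap: 0.996
gripper_force: 0.0
```

Emit:
move_arm:
  commands: "0 0 0 0 0 0 -0.8;0 0 0 0 0 0 -0.8;0 0 0 0 0 0 -0.8;0 0 0 0 0 0 -0.8;0 0 0 0 0 0 -0.8"
  grip_force: 25

```text
t: 38.9
tcp_pos: [0.5614, 0.3336, 0.232]
tool_rot: [0.961, 0.276, 0.0, -0.0]
force: [-0.9, 0.7, 2.7]
finger_gap: 0.304
gripper_force: 24.5
```

```bash
python3 -c "
from h import *
s=telemetry.sense();print(s['tcp_pos'],s['force'],s['finger_gap'],s['gripper_force']);go([.562,.334,.228],-58)"
```

```text
[0.56142263 0.33363169 0.23201642] [-0.91595493  0.692044    2.70379865] 0.30377468230173804 24.488901793956757
go [ 0.7 -0.   4. ] [-0. -0.  0.]
```

Emit:
move_arm:
  commands: "1.2 13.4 0 0 0 -10 -0.8;4.6 26.3 0 0 0 -20 -0.8;10.3 38.5 0 0 0 -30 -0.8;18 49.5 0 0 0 -40 -0.8;26.5 58 0 0 0 -49 -0.8"

```text
t: 39.52
tcp_pos: [0.6151, 0.2983, 0.2314]
tool_rot: [0.759, 0.651, 0.0, -0.0]
force: [-0.7, 2.3, 1.3]
finger_gap: 0.305
gripper_force: 24.6
```

Emit:
move_arm:
  commands: "0 0 0 0 0 0 -0.8;-5 0 6 0 0 0 -0.8;-9 0 12 0 0 0 -0.8;-12 0 18 0 0 0 -0.8;-16 0 26 0 0 0 -0.8"

```text
t: 40.15
tcp_pos: [0.6125, 0.2821, 0.2052]
tool_rot: [0.76, 0.65, 0.0, 0.0]
force: [2.9, 2.4, 2.4]
finger_gap: 0.311
gripper_force: 24.9
```

```bash
python3 -c "
from h import *
s=telemetry.sense();print(s['tcp_pos'],s['force'],s['finger_gap']);go([.611,.276,.190],-9)"
```

```text
[0.61247634 0.28206884 0.20520971] [2.9328067  2.42211633 2.35469896] 0.31140209220800896
go [-6.2 -0.5 15.2] [ 0.1 -0.   0. ]
```

Emit:
move_arm:
  commands: "-2 0 5 0 0 0 -0.8;-4 0 10 0 0 0 -0.8;-5.5 0 15 0 0 0 -0.8;-5.5 0 15 0 0 0 -0.8;-5.5 0 15 0 0 0 -0.8"

```text
t: 40.78
tcp_pos: [0.6108, 0.2766, 0.1893]
tool_rot: [0.76, 0.65, -0.001, -0.0]
force: [1.4, 0.1, -1.8]
finger_gap: 0.307
gripper_force: 24.9
```

Emit:
move_arm:
  commands: "0 0 0 0 0 0 1;0 0 0 0 0 0 1;0 0 0 0 0 0 1;0 0 0 0 0 0 1;0 0 -20 0 0 0 1"

```text
t: 41.4
tcp_pos: [0.6099, 0.2765, 0.2086]
tool_rot: [0.76, 0.65, -0.002, -0.001]
force: [0.5, -0.0, 0.3]
finger_gap: 0.999
gripper_force: 0.0
```

Emit:
move_arm:
  commands: "0 0 -40 0 0 0 1;0 0 -80 0 0 0 1;0 0 -100 0 0 0 1;0 0 -100 0 0 0 1;0 0 -100 0 0 0 1"

```text
t: 42.02
tcp_pos: [0.6106, 0.2767, 0.309]
tool_rot: [0.76, 0.65, -0.001, -0.001]
force: [-0.8, -0.7, -0.6]
finger_gap: 0.998
gripper_force: 0.0
```

```bash
python3 -c "
from h import *
snapshot('wrist');d=snapshot('wrist');s=telemetry.sense();print(s['tcp_pos'])
piv=np.array([.627,.375,.19]);th=np.radians(-8.96);sx=np.array([np.cos(th),np.sin(th)]);f0=np.array([np.sin(th),-np.cos(th)])
def pt(psi,t):
    f=np.cos(psi)*f0-np.sin(psi)*sx;r=.075*np.cos(t)+.07*np.sin(t);return [*(piv[:2]+r*f),.19+.07*np.cos(t)-.075*np.sin(t)]
for psi,t in [(0,.524),(0,.424),(0,.624),(.1,.524),(-.1,.524)]: print(psi,t,proj(d,pt(psi,t)))
print(proj(d,piv))
t=snapshot('scene')
cv2.imwrite('pics/g.png',cv2.convertScaleAbs(d['image'][...,::-1],alpha=1.6));cv2.imwrite('pics/g2.png',t['image'][...,::-1])
for tt in(.424,.524,.624): print(proj(t,pt(0,tt)))"
```

```text
[0.61049625 0.2766754  0.30836333]
0 0.524 [[256.71805478 194.31822988]]
0 0.424 [[256.75349566 194.32062245]]
0 0.624 [[256.68724204 193.09343374]]
0.1 0.524 [[244.30629476 193.70358764]]
-0.1 0.524 [[269.13517935 193.73779564]]
[[256.91147074  64.49763284]]
[[308.07627619 252.79224113]]
[[307.1787753  255.26273989]]
[[306.47162166 258.07058487]]
```

View pics/g.png

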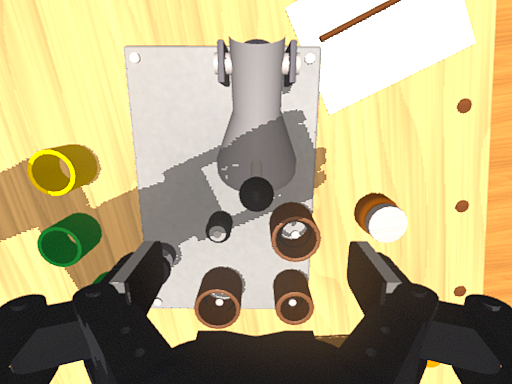

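View pics/g2.png

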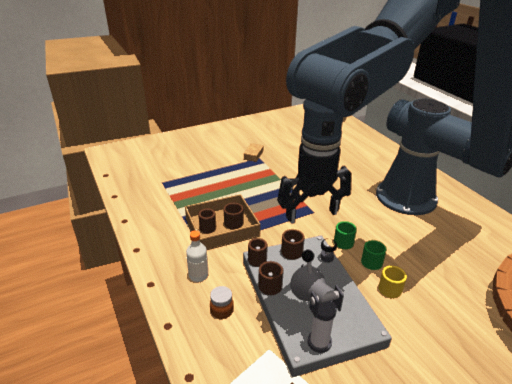

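```bash
python3 -c "
from station import ticket
print(ticket.sign_off())"
```

```text
the job is handed in; nothing more can be done
None
```

Job handed in at about 42 s: both worn sleeves are in the scrap bin, the three new sleeves are fully home on drums of their size, the plunger was pushed through its full stroke and released, and the last camera views put the hood at about straight ahead and 30° down; the judge's verdict was not shown.

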